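# Impact sockets from the old case onto the drawer strip, in size order

### The arm

A 6-joint arm with a two-finger parallel gripper is mounted at the origin on a cart in front of the work surface, level with it; the furniture and walls round the work are solid. World frame = base frame: x ahead of the robot, y to its left, z up, the work surface at z = 0. Lengths are in m, angles in rad, forces in N, time in s.
With the tool pointing down it reaches from about 0.25 to 0.775 m from the base axis. Payload 4 kg.
Tool frame: the origin (TCP) lies at the very end of the fingers, on their centre line; the grasp point (between the pads) lies 19 mm behind it; z points along the fingers, y is the direction in which the jaws open and shut (so a half turn about z gives the same grasp; the last joint's range is limited). The gripper opens to 94 mm and grips with 3 to 60 N. Pads are 16 mm wide; open, the fingers measure 119 mm over their backs; the gripper's body (75 mm by 177 mm) begins 78 mm behind the grasp point.
Start: joints at [-1.357, 0.087, 1.371, -0, 1.684, -0.103], TCP at [0.171, -0.523, 0.206] pointing down, gripper open.
Joint ranges: [-3.1, 3.1], [-0.76, 2.03], [0.27, 2.55], [-1.08, 4.22], [0.17, 2.65], [-2.57, 2.57]. Speed limits (rad/s): [2.79, 2.79, 3.14, 3.14, 3.14, 3.14].

### API

Orientations are given as [roll, pitch, yaw] about the fixed x, y, z axes, in that order (R = Rz(yaw) Ry(pitch) Rx(roll)).
In Python, from bench import robot, snapshot, calibration gives the robot as it stands. The module is installed in compiled form; this text tells all that it offers.
- The arm moves only by the tool servo_tool, never from a script. Its argument "series" is text: rows parted by semicolons, each of 5 numbers parted by spaces: the closure, from -1 (fully open) to 1 (shut), then the shift along the tool's x, y, z in cm, then the turn about the tool's z in rad. A call has 1 to 20 rows; each row is the pose to reach, as a shift and turn from the pose commanded when the call began, along the tool's axes at that moment; what a row does not reach only later rows make up. A row lasts 1/12 s, in which the tool goes at most 41.7 mm and 7.16 degrees, less where a joint would pass 70% of its speed; a pose out of reach is approached as far as the arm can. A call with a gripper value outside its range is refused whole. The fingers move at their own pace and stop on an object; the grip force is fixed at half the most. Time passes only in rows, so rows that repeat a pose let the fingers close. It gives the time, the measured TCP pose, the force and the opening at its end, in the units of the state.
- robot.get_obs(): the state, without advancing time (a new reading comes with each control period).
- snapshot(name): name is "side" or "top" or "wrist"; returns (picture, depth): 384x512x3 uint8, red, green, blue; 384x512 float32, m along the optical axis (not along the pixel's ray), 0 where there is no reading.
- calibration(name): a dict with "fx", "fy", "cx", "cy" (pixels), "rvec" (rotation vector, rad) and "tvec" (3), from world to camera coordinates, as OpenCV has them; the wrist camera has in their place "tool_from_camera" (4x4, takes a point from camera to tool coordinates, whose origin is the TCP and whose axes are the flange's). Camera axes: x right, y down, z forward; pixel columns grow to the right and rows downward; lengths in m; the calibration is good to about 2 mm. The wrist camera is an equidistant fisheye: a pixel r from the principal point sees the ray r / f radians off the axis. A picture is of the moment at which its call begins: read the wrist's pose just before it. calibration takes no time and is no camera call.
- robot.close_job(): hands the job in, once; it reports no verdict.
The state is a dict: "time": time; "joint_positions": joint angles; "qvel": joint speeds; "joint_torque": joint torques, N m; "tool_pos": TCP position; "ee_rot": TCP orientation; "wrist_force": force on the tool from outside, world axes, zero at the start; "wrist_torque": the same for the moment, N m; "width": finger opening in m.
Only numpy, scipy, OpenCV 4.12 (cv2) and the standard library are available. Lean on these libraries where they do the work, as an engineer would, in place of code of your own. Each camera call takes 0.05 s, during which the arm holds its last target. There are 200 camera calls.

### The job

Finish moving the four black impact sockets onto the aluminium drawer strip: set each one down over a post of its own, open end down and resting flat on the strip, in order of size with the smallest next to the red finger ring and the largest at the far end, so that none hides another in the drawer. Three stand loose on the bench; the second smallest is still held by the sprung tabs of the grey insert from its old case and has to be pulled up out of it.

Things in the scene. Friction and masses are not known exactly. Their poses are not given: they have to be found in the camera images.
- socket_s_mid (a point): Smallest of four black impact sockets: upright steel tube 32 mm across, 48 mm high; top closed (dark drive square, last 6 mm slimmer by 1.5 mm in radius), open below (bore 22 mm across, 30 mm deep). This point is its centre, 24 mm above its foot; z is its axis, up. Starts loose on the bench.
- socket_m_mid (a point): Second smallest of four black impact sockets: upright steel tube 39 mm across, 54 mm high; top closed (dark drive square, last 6 mm slimmer by 1.5 mm in radius), open below (bore 26 mm across, 30 mm deep). This point is its centre, 27 mm above its foot; z is its axis, up. Starts 18 mm deep in the insert's second cutout (36 mm stand out), held by two sprung tabs: about 5 to 15 N straight up frees it.
- socket_l_mid (a point): Second largest of four black impact sockets: upright steel tube 46 mm across, 60 mm high; top closed (dark drive square, last 6 mm slimmer by 1.5 mm in radius), open below (bore 31 mm across, 30 mm deep). This point is its centre, 30 mm above its foot; z is its axis, up. Starts loose on the bench.
- socket_xl_mid (a point): Largest of four black impact sockets: upright steel tube 54 mm across, 66 mm high; top closed (dark drive square, last 6 mm slimmer by 1.5 mm in radius), open below (bore 37 mm across, 30 mm deep). This point is its centre, 33 mm above its foot; z is its axis, up. Starts loose on the bench.
- post_a: One of four alike round-pointed steel posts, 10 mm across, 24 mm high, 54 to 78 mm apart along the middle of the aluminium strip (300 x 56 mm, 10 mm thick, on the bench). Origin: foot of the post on the strip's top face, 10 mm above the bench; y along the strip. Letters say nothing of the order. A socket put over it rests with its rim on that face.
- post_b: One of four alike round-pointed steel posts, 10 mm across, 24 mm high, 54 to 78 mm apart along the middle of the aluminium strip (300 x 56 mm, 10 mm thick, on the bench). Origin: foot of the post on the strip's top face, 10 mm above the bench; y along the strip. Letters say nothing of the order. A socket put over it rests with its rim on that face.
- post_c: One of four alike round-pointed steel posts, 10 mm across, 24 mm high, 54 to 78 mm apart along the middle of the aluminium strip (300 x 56 mm, 10 mm thick, on the bench). Origin: foot of the post on the strip's top face, 10 mm above the bench; y along the strip. Letters say nothing of the order. A socket put over it rests with its rim on that face.
- post_d: One of four alike round-pointed steel posts, 10 mm across, 24 mm high, 54 to 78 mm apart along the middle of the aluminium strip (300 x 56 mm, 10 mm thick, on the bench). Origin: foot of the post on the strip's top face, 10 mm above the bench; y along the strip. Letters say nothing of the order. A socket put over it rests with its rim on that face.
- pull_ring: Red plastic finger ring, 39 mm across and 8 mm high, lying flat at one end of the strip (either end); the smallest socket goes next to it. Origin at its centre, 1 mm above the bench; y along the strip. The other end has a black end stop, 13 mm high.
- insert: Grey plastic insert of the old socket case, fixed: 236 mm along x, 80 along y, 26 high, origin under its centre on the bench. Four round cutouts, 18 mm deep, 4 mm wider than the sockets, in a row along x, the smallest at -x; only the second, 41.5 mm from the origin towards -x, is full. Its two blue tabs, at +y and -y, stand 2.5 mm above the insert's top.
Not all that is in view belongs to the job. Leave any turquoise look-alike of the part that bears socket_m_mid alone. What is shaped like the part that bears socket_s_mid but yellow is not meant.

How it is judged:
By the outcome, as a careful person would: the job done as asked, in the order asked, and still so for the second after the job is handed in, with the robot touching nothing.
It also fails if it takes over 99 s, if anything falls off the work surface, if the arm or the gripper's body presses on something with over 40 N, if the wrist force passes 120 N, or if a joint passes its speed limit or range.

## Working session

There is one attempt and no reset: what is moved stays moved. The work goes in short steps, Python scripts to look and compute and a tool call to move; the robot and the scene stay as the last step left them, time stands still between calls to the robot, and variables do not carry over. Pictures are saved under pics/ and viewed, about 12 in all and at most 16, crops included, and the job is handed in when it is done.

Besides the shell and the picture viewer there is one more tool, called as name(argument=value, ...), one argument or row to a line, values as JSON. servo_tool: Moves the arm, as the interface text tells. Its arguments: {"type":"object","properties":{"series":{"type":"string"}},"required":["series"]}

```bash
mkdir -p pics; python3 - <<'E'
from bench import robot, snapshot, calibration
import cv2,numpy as np
print({k:np.round(v,3) for k,v in robot.get_obs().items()})
for n in ("top","side"):
    p,d=snapshot(n); cv2.imwrite(f"pics/{n}0.png",p[:,:,::-1]); np.save(f"{n}0.npy",d); print(calibration(n))
    print((d>0).mean())
c=calibration("wrist");print(c)
E
```

```text
{'time': np.float64(0.0), 'joint_positions': array([-1.357,  0.088,  1.372, -0.   ,  1.684, -0.103]), 'qvel': array([-0.001,  0.   ,  0.   ,  0.001, -0.001,  0.   ]), 'joint_torque': array([ 2.0000e-03, -3.4018e+01, -3.0242e+01,  7.2000e-02,  3.3000e-02,
       -0.0000e+00]), 'tool_pos': array([ 0.171, -0.522,  0.204]), 'ee_rot': array([-3.139, -0.   ,  0.317]), 'wrist_force': array([ 0.546, -0.792, -0.13 ]), 'wrist_torque': array([ 0.016,  0.002, -0.019]), 'width': np.float64(0.094)}
{'fx': 347.13073529412804, 'fy': 347.13073529412804, 'cx': 254.92564342500307, 'cy': 194.0813428710323, 'rvec': array([ 2.1866546 , -2.13717915,  0.08180758]), 'tvec': array([-0.03639938,  0.47227157,  1.09229373])}
0.9958140055338541
{'fx': 418.6567248732988, 'fy': 418.6567248732988, 'cx': 251.41238492900982, 'cy': 187.8027765586395, 'rvec': array([ 0.74941418, -2.55992241,  1.14661843]), 'tvec': array([0.38568812, 0.2277253 , 0.91945136])}
0.995819091796875
{'fx': 297.3186396354542, 'fy': 297.3186396354542, 'cx': 255.52390396236538, 'cy': 193.1533234111454, 'tool_from_camera': array([[ 1.13332109e-05, -9.57667504e-01, -2.87876627e-01,
         8.55753069e-02],
       [ 9.99999776e-01, -1.81594390e-04,  6.43470977e-04,
         1.22310034e-03],
       [-6.68508025e-04, -2.87876570e-01,  9.57667287e-01,
        -1.78666853e-01],
       [ 0.00000000e+00,  0.00000000e+00,  0.00000000e+00,
         1.00000000e+00]])}
```

View pics/top0.png

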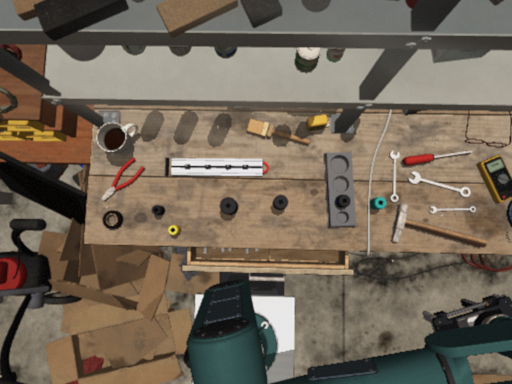

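View pics/side0.png

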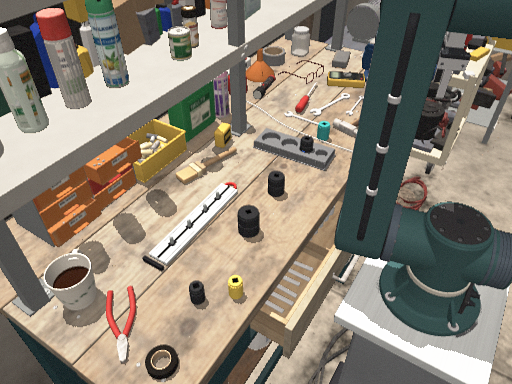

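The top view shows x pointing up the image and y to the left. The loose sockets are at about (158,211) s, (229,205) xl and (281,202) l, with m in the insert at (343,202). The strip runs from (168,167) to (268,168) with the ring at its right (-y) end. Yellow and turquoise decoys are at (174,230) and (378,203). The side view agrees: s is at (197,292), xl at (248,221), l at (276,183) and m at (307,144).

```bash
cat > h.py <<'E'
import numpy as np, cv2
from bench import robot, snapshot, calibration
from scipy.spatial.transform import Rotation as Rn
def pose():
    o=robot.get_obs(); return Rn.from_euler('xyz',o['ee_rot']).as_matrix(), np.array(o['tool_pos'])
def rays(name,uv,P=None):
    """camera centre and ray directions (camera z=1 for fixed views) in world"""
    c=calibration(name); uv=np.atleast_2d(uv).astype(float)
    x=(uv[:,0]-c['cx'])/c['fx']; y=(uv[:,1]-c['cy'])/c['fy']
    if name=='wrist':
        th=np.hypot(x,y); s=np.where(th>1e-9,np.tan(th)/np.maximum(th,1e-9),1)
        d=np.c_[x*s,y*s,np.ones(len(x))]; R,t=P; T=c['tool_from_camera']
        return R@T[:3,3]+t, d@(R@T[:3,:3]).T
    R=cv2.Rodrigues(c['rvec'])[0]; return -R.T@c['tvec'], np.c_[x,y,np.ones(len(x))]@R
def onplane(name,uv,z,P=None):
    o,d=rays(name,uv,P); return o+d*((z-o[2])/d[:,2])[:,None]
def cloud(name,depth,P=None):
    v,u=np.mgrid[:384,:512]; o,d=rays(name,np.c_[u.ravel(),v.ravel()],P)
    return (o+d*depth.ravel()[:,None]).reshape(384,512,3)
E
python3 - <<'E'
from h import *
for n in ("top","side"):
    im=cv2.imread(f"pics/{n}0.png"); X=cloud(n,np.load(f"{n}0.npy"))
    print(n,'bench z',np.median(X[235,180:220,2]) if n=='top' else '')
    hsv=cv2.cvtColor(im,cv2.COLOR_BGR2HSV)
    m=(X[...,2]>.012)&(X[...,2]<.09)&(X[...,0]>.25)&(X[...,0]<.75)&(abs(X[...,1])<.75)&(im.max(2)<90)
    N,l,s,c=cv2.connectedComponentsWithStats(m.astype(np.uint8))
    for i in range(1,N):
        if s[i,4]<25: continue
        p=X[l==i]; zt=np.percentile(p[:,2],90); t=p[p[:,2]>zt-.008]
        print(i,c[i].round(),s[i,4],'mean',p.mean(0).round(3),'top',((t.min(0)+t.max(0))/2).round(3),(t.max(0)-t.min(0)).round(3))
im=cv2.imread("pics/top0.png"); cv2.imwrite("pics/topc.png",cv2.resize(im[140:240,90:400],None,fx=2.58,fy=2.58,interpolation=cv2.INTER_CUBIC))
X=cloud("top",np.load("top0.npy"))
for uv in [(266,168),(170,167),(262,162),(262,175),(329,152),(350,152),(329,226),(353,226)]: print(uv,X[uv[1],uv[0]].round(3))
E
```

```text
top bench z -1.6956568063331012e-05
1 [ 14. 106.] 25 mean [0.729 0.741 0.083] top [0.728 0.74  0.085] [0.016 0.02  0.008]
2 [ 37. 116.] 175 mean [0.71  0.688 0.046] top [0.718 0.704 0.076] [0.06  0.088 0.013]
3 [ 96. 119.] 106 mean [0.7   0.486 0.06 ] top [0.7   0.479 0.084] [0.041 0.033 0.012]
6 [340. 127.] 136 mean [ 0.691 -0.291  0.051] top [ 0.698 -0.297  0.083] [0.032 0.035 0.013]
7 [314. 127.] 88 mean [ 0.693 -0.211  0.035] top [ 0.697 -0.215  0.049] [0.018 0.058 0.013]
8 [112. 136.] 466 mean [0.644 0.431 0.06 ] top [0.661 0.436 0.079] [0.032 0.056 0.022]
16 [125. 146.] 154 mean [0.614 0.392 0.054] top [0.613 0.401 0.081] [0.051 0.05  0.015]
19 [288. 138.] 27 mean [ 0.66  -0.13   0.016] top [ 0.66  -0.136  0.016] [0.019 0.053 0.008]
27 [328. 191.] 95 mean [ 0.488 -0.258  0.021] top [ 0.492 -0.26   0.024] [0.231 0.017 0.011]
28 [343. 159.] 48 mean [ 0.592 -0.307  0.021] top [ 0.585 -0.297  0.025] [0.042 0.052 0.011]
30 [412. 163.] 39 mean [ 0.585 -0.528  0.019] top [ 0.588 -0.539  0.02 ] [0.02  0.076 0.009]
33 [480. 168.] 35 mean [ 0.574 -0.743  0.02 ] top [ 0.576 -0.743  0.024]
[... 1976 characters left out ...]
. 262.] 41 mean [0.557 0.27  0.013] top [0.557 0.27  0.014] [0.054 0.009 0.003]
45 [ 70. 277.] 486 mean [0.648 0.416 0.057] top [0.648 0.418 0.056] [0.051 0.07  0.008]
47 [ 31. 293.] 632 mean [0.686 0.484 0.053] top [0.699 0.481 0.083] [0.037 0.038 0.014]
50 [196. 291.] 257 mean [0.409 0.29  0.038] top [0.413 0.287 0.046] [0.028 0.027 0.01 ]
54 [161. 361.] 460 mean [0.378 0.438 0.017] top [0.381 0.436 0.017] [0.059 0.06  0.01 ]
(266, 168) [ 0.561 -0.059  0.007]
(170, 167) [0.559 0.258 0.002]
(262, 162) [ 0.58  -0.046  0.013]
(262, 175) [ 0.539 -0.047  0.002]
(329, 152) [ 0.62  -0.266 -0.001]
(350, 152) [ 0.616 -0.329  0.026]
(329, 226) [ 0.377 -0.263  0.023]
(353, 226) [ 0.379 -0.344  0.002]
```

View pics/topc.png

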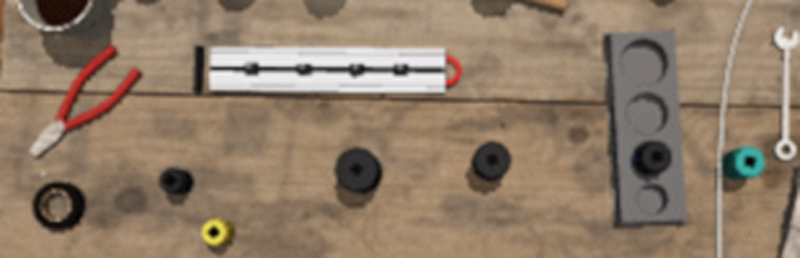

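```bash
python3 - <<'E'
from h import *
X=cloud("top",np.load("top0.npy")); im=cv2.imread("pics/top0.png")
for n in ("top","side"):
    X=cloud(n,np.load(f"{n}0.npy")); im=cv2.imread(f"pics/{n}0.png")
    reg=(abs(X[...,0]-.56)<.04)&(X[...,1]>-.07)&(X[...,1]<.3)
    m=(X[...,2]>.019)&reg&(X[...,2]<.06)
    N,l,s,c=cv2.connectedComponentsWithStats(m.astype(np.uint8))
    for i in range(1,N):
        p=X[l==i]; print(n,'post',c[i].round(1),s[i,4],p.mean(0).round(4),p.max(0).round(3))
    w=reg&(im.min(2)>150)&(X[...,2]>.005); uv=np.argwhere(w)[:,::-1].astype(np.float32)
    P=onplane(n,uv,.010)[:,:2].astype(np.float32); r=cv2.minAreaRect(P); print('strip',r, cv2.boxPoints(r).round(3).tolist())
    hsv=cv2.cvtColor(im,cv2.COLOR_BGR2HSV); rd=((hsv[...,0]<8)|(hsv[...,0]>172))&(hsv[...,1]>150)&(abs(X[...,0]-.56)<.05)&(abs(X[...,1]+.05)<.05)
    print('ring',X[rd].mean(0).round(3),X[rd].min(0).round(3),X[rd].max(0).round(3))
    print('high things x<.8:',X[(X[...,2]>.12)&(X[...,0]<.8)&(X[...,0]>.3)&(abs(X[...,1])<.6)][:,0:3].min(0))
    g=(X[...,2]>.023)&(X[...,2]<.028)&(abs(X[...,0]-.49)<.16)&(abs(X[...,1]+.3)<.06)
    r=cv2.minAreaRect(X[g][:,:2].astype(np.float32)); print('insert',r)
X=cloud("top",np.load("top0.npy"))
for row in (60,95,100,104,108): print(row,X[row,[120,200,260,330]].round(2).tolist())
E
```

```text
top post [186. 166.] 9 [0.5587 0.1993 0.0283] [0.563 0.203 0.035]
top post [206.5 166. ] 10 [0.5599 0.1326 0.0293] [0.563 0.137 0.034]
top post [227. 166.] 9 [0.5612 0.0664 0.0293] [0.565 0.07  0.032]
top post [244.1 166.3] 9 [0.5612 0.0112 0.0298] [0.565 0.015 0.034]
strip ((0.5606775879859924, 0.10357179492712021), (0.05310938507318497, 0.2999217212200165), 1.1402628421783447) [[0.531000018119812, 0.2529999911785126], [0.5370000004768372, -0.04699999839067459], [0.5899999737739563, -0.04600000008940697], [0.5839999914169312, 0.2540000081062317]]
ring [ 0.564 -0.058  0.007] [ 0.547 -0.066 -0.005] [ 0.582 -0.049  0.013]
high things x<.8: [ 0.36593638 -0.59994179  0.12002688]
insert ((0.49656543135643005, -0.29762184619903564), (0.23607660830020905, 0.08125504851341248), 3.3378615379333496)
side post [217.1 193.2] 17 [0.5613 0.0112 0.0265] [0.564 0.016 0.033]
side post [204.5 205.2] 18 [0.5612 0.0664 0.0269] [0.566 0.069 0.034]
side post [188.4 221.2] 20 [0.5596 0.1342 0.0274] [0.565 0.138 0.034]
side post [171.2 238.3] 20 [0.5586 0.2001 0.027 ] [0.563 0.204 0.034]
strip ((0.560111522
[... 233 characters left out ...]
00123977661, 0.25600001215934753]]
ring [ 0.563 -0.057  0.007] [ 0.544 -0.066 -0.   ] [ 0.579 -0.046  0.011]
high things x<.8: [ 0.66667146 -0.59966074  0.1200198 ]
insert ((0.49585238099098206, -0.29805243015289307), (0.23770377039909363, 0.08538825809955597), 3.728323221206665)
60 [[0.78, 0.32, 0.3], [0.78, 0.11, 0.3], [0.79, -0.04, 0.3], [0.78, -0.21, 0.31]]
95 [[0.69, 0.31, 0.3], [0.69, 0.11, 0.3], [0.69, -0.04, 0.3], [0.7, -0.21, 0.3]]
100 [[0.68, 0.31, 0.3], [0.68, 0.11, 0.3], [0.68, -0.04, 0.3], [0.68, -0.21, 0.3]]
104 [[0.67, 0.32, 0.27], [0.68, 0.11, 0.28], [0.68, -0.04, 0.28], [0.68, -0.21, 0.29]]
108 [[0.76, 0.44, -0.0], [0.76, 0.17, -0.0], [0.77, -0.04, 0.0], [0.68, -0.22, 0.26]]
```

servo_tool(
  series="-1 10 -8 2 -0.3; -1 20 -16 4 -0.6; -1 30 -24 6 -0.9; -1 39.3 -31.3 8 -1.254; -1 39.3 -31.3 8 -1.254; -1 39.3 -31.3 8 -1.254; -1 39.3 -31.3 8 -1.254; -1 39.3 -31.3 8 -1.254; -1 39.3 -31.3 8 -1.254; -1 39.3 -31.3 8 -1.254; -1 39.3 -31.3 8 -1.254; -1 39.3 -31.3 8 -1.254; -1 39.3 -31.3 8 -1.254; -1 39.3 -31.3 8 -1.254; -1 39.3 -31.3 8 -1.254; -1 39.3 -31.3 8 -1.254; -1 39.3 -31.3 8 -1.254; -1 39.3 -31.3 8 -1.254",
)

```text
time: 1.6
tool_pos: [0.4469, -0.1043, 0.1259]
ee_rot: [3.141, 0.001, 1.568]
wrist_force: [0.4, 0.3, -0.5]
width: 0.0938
```

```bash
python3 - <<'E'
from h import *
P=pose(); print(P[1].round(4), robot.get_obs()['ee_rot'].round(4), robot.get_obs()['joint_positions'].round(2))
p,d=snapshot("wrist"); cv2.imwrite("pics/w1.png",p[:,:,::-1]); np.save("w1.npy",d); np.save("w1R.npy",P[0]);np.save("w1t.npy",P[1])
X=cloud("wrist",d,P)
m=(X[...,2]>.05)&(X[...,2]<.066)&(abs(X[...,0]-.4465)<.05)&(abs(X[...,1]+.1035)<.05)
q=X[m]; print(m.sum(),q.mean(0),q.min(0),q.max(0))
E
```

```text
[ 0.4469 -0.1043  0.1259] [3.141e+00 6.000e-04 1.568e+00] [-0.35 -0.09  1.7  -0.    1.52 -0.35]
1964 [ 0.44985015 -0.10488421  0.05889337] [ 0.42735816 -0.12770414  0.05000329] [ 0.47238173 -0.08477129  0.06183478]
```

View pics/w1.png

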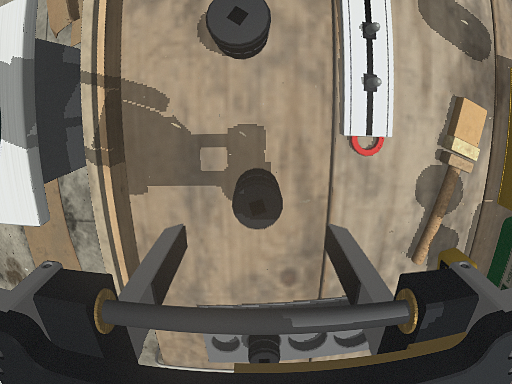

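The wrist view shows L at (257,200) between the open fingers, XL at (240,25), and the ring end of the strip at (367,143). All three agree with the overhead measurements.

servo_tool(
  series="-1 0 0.1 3 0; -1 0 0.1 6 0; -1 0 0.1 8.5 0; -1 0 0.1 10 0; -1 0 0.1 10.9 0; -1 0 0.1 10.9 0; -1 0 0.1 10.9 0; 1 0 0.1 10.9 0; 1 0 0.1 10.9 0; 1 0 0.1 10.9 0; 1 0 0.1 10.9 0; 1 0 0.1 10.9 0; 1 0 0.1 10.9 0; 1 0 0.1 10.9 0; 1 0 0.1 10.9 0",
)

```text
time: 2.9
tool_pos: [0.4483, -0.1028, 0.0165]
ee_rot: [3.142, 0.0, 1.571]
wrist_force: [0.0, -0.2, -0.1]
width: 0.0455
```

servo_tool(
  series="1 0 0 -2 0; 1 0 0 -4 0; 1 0 0 -7 0; 1 0 0 -9 0; 1 3 1.4 -9 0; 1 6 2.8 -9 0; 1 9 4.2 -9 0; 1 12 5.6 -9 0; 1 15 7 -9 0; 1 18 8.4 -9 0; 1 21 9.8 -9 0; 1 23 10.8 -9 0; 1 23.8 11.2 -9 0; 1 23.8 11.2 -9 0; 1 23.8 11.2 -9 0; 1 23.8 11.2 -9 0",
)

```text
time: 4.23
tool_pos: [0.5596, 0.1339, 0.1059]
ee_rot: [-3.14, 0.001, 1.57]
wrist_force: [-0.7, -0.5, -3.0]
width: 0.0455
```

```bash
python3 - <<'E'
from h import *
P=pose(); print(P[1].round(4), robot.get_obs()['ee_rot'].round(4), robot.get_obs()['width'])
p,d=snapshot("wrist"); cv2.imwrite("pics/w2.png",p[:,:,::-1])
X=cloud("wrist",d,P)
m=(X[...,2]>.02)&(X[...,2]<.04)&(abs(X[...,0]-.56)<.03)&(X[...,1]>-.05)&(X[...,1]<.24)
N,l,s,c=cv2.connectedComponentsWithStats(m.astype(np.uint8))
for i in range(1,N):
    if s[i,4]>15: q=X[l==i]; t=q[q[:,2]>.027]; print('post',c[i].round(),s[i,4],q.mean(0).round(4),((q.min(0)+q.max(0))/2).round(4),q.max(0).round(4))
# held socket: points near TCP axis
m=(np.hypot(X[...,0]-P[1][0],X[...,1]-P[1][1])<.04)&(X[...,2]>P[1][2]-.03)&(X[...,2]<P[1][2]+.06)&(abs(X[...,0]-P[1][0])<.022)
q=X[m]; print('held',m.sum(),q.mean(0).round(4),q.min(0).round(4),q.max(0).round(4))
E
```

```text
[0.5596 0.1339 0.1059] [-3.1402e+00  1.1000e-03  1.5698e+00] 0.04547267025202739
post [258. 128.] 104 [0.563  0.1985 0.0305] [0.5629 0.1984 0.0277] [0.5676 0.2028 0.0351]
post [259. 199.] 68 [0.564  0.1341 0.028 ] [0.5639 0.1333 0.027 ] [0.5681 0.1357 0.0332]
post [260. 307.] 19 [0.5661 0.0112 0.0283] [0.5659 0.0106 0.0276] [0.5703 0.0124 0.0307]
held 6945 [0.5597 0.1377 0.14  ] [0.5376 0.1084 0.0892] [0.5816 0.1531 0.1657]
```

View pics/w2.png

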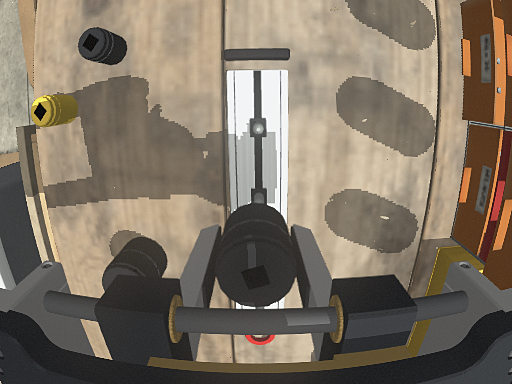

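L is held level between the pads at (256,255), over the strip. Its post's tip shows at (259,199), and the fourth post is at (258,128). The wrist depth puts the posts about 3 mm further in x than the fixed views, so I'll split the difference.

servo_tool(
  series="1 0 0.2 2 0; 1 0 0.2 4 0; 1 0 0.2 6 0; 1 0 0.2 7 0; 1 0 0.2 7.5 0; 1 0 0.2 7.9 0; 1 0 0.2 7.9 0; 1 0 0.2 7.9 0; 1 0 0.2 7.9 0",
)

```text
time: 5.03
tool_pos: [0.5633, 0.1353, 0.0289]
ee_rot: [3.139, -0.0, 1.571]
wrist_force: [-0.6, 0.8, -1.3]
width: 0.0458
```

servo_tool(
  series="1 0 0 0.1 0; 1 0 0 0.1 0; 1 0 0 0.1 0; 1 0 0 0.1 0",
)

```text
time: 5.37
tool_pos: [0.5624, 0.1353, 0.0267]
ee_rot: [3.141, 0.0, 1.571]
wrist_force: [-0.1, -0.5, -1.9]
width: 0.0451
```

servo_tool(
  series="0.5 0 0 0 0; 0.3 0 0 0 0; 0 0 0 0 0; -0.3 0 0 0 0; -1 0 0 0 0; -1 0 0 0 0; -1 0 0 0 0; -1 0 0 0 0; -1 0 0 -3 0; -1 0 0 -6 0; -1 0 0 -9 0; -1 0 0 -10 0; -1 0 0 -10 0; -1 0 0 -10 0",
)

```text
time: 6.53
tool_pos: [0.5622, 0.1352, 0.126]
ee_rot: [3.141, 0.0, 1.571]
wrist_force: [0.8, 0.3, -0.5]
width: 0.0938
```

```bash
cat > sk.py <<'E'
from h import *
import sys
# list tall dark things near given x,y: top-face ring centre from top & side & depth
def tops(n,X,im,lim=130):
    m=(X[...,2]>.012)&(X[...,2]<.09)&(X[...,0]>.33)&(X[...,0]<.61)&(X[...,1]>-.34)&(X[...,1]<.33)&(im.max(2)<lim)
    N,l,s,c=cv2.connectedComponentsWithStats(m.astype(np.uint8))
    for i in range(1,N):
        p=X[l==i]; zt=np.percentile(p[:,2],95)
        if s[i,4]<25 or zt<.03: continue
        t=p[p[:,2]>zt-.008]; print(n,c[i].round(),s[i,4],'z',zt.round(4),((t.min(0)+t.max(0))/2)[:2].round(3),(t.max(0)-t.min(0))[:2].round(3))
for n in ("top","side"):
    p,d=snapshot(n); tops(n,cloud(n,d),p); cv2.imwrite(f"pics/{n}_{sys.argv[1]}.png",p[:,:,::-1])
E
python3 sk.py 1
```

```text
top [340. 200.] 940 z 0.0618 [ 0.456 -0.3  ] [0.035 0.035]
top [208. 165.] 135 z 0.0719 [0.561 0.123] [0.041 0.023]
top [228. 206.] 249 z 0.0686 [0.43  0.056] [0.05 0.05]
side [309. 146.] 252 z 0.0623 [ 0.454 -0.298] [0.037 0.034]
side [188. 217.] 461 z 0.0706 [0.56  0.133] [0.043 0.041]
side [248. 219.] 544 z 0.0669 [0.431 0.058] [0.05  0.049]
side [235. 280.] 31 z 0.0502 [0.352 0.228] [0.015 0.015]
side [196. 291.] 274 z 0.0489 [0.413 0.285] [0.03  0.029]
```

L sits on its post at (.560, .133). Its top is at 0.0706, as expected. Next is S.

servo_tool(
  series="-1 3 -3 0 0; -1 6 -6 0 0; -1 9 -9 0 0; -1 12 -12 0 0; -1 14 -13.8 0 0; -1 15 -14.8 0 0; -1 15 -14.8 0 0; -1 15 -14.8 3 0; -1 15 -14.8 6 0; -1 15 -14.8 9 0; -1 15 -14.8 11 0; -1 15 -14.8 11.6 0; -1 15 -14.8 11.6 0; 0.2 15 -14.8 11.6 0; 1 15 -14.8 11.6 0; 1 15 -14.8 11.6 0; 1 15 -14.8 11.6 0; 1 15 -14.8 11.6 0; 1 15 -14.8 11.6 0; 1 15 -14.8 11.6 0",
)

```text
time: 8.3
tool_pos: [0.4144, 0.2853, 0.0109]
ee_rot: [3.141, -0.0, 1.571]
wrist_force: [-0.2, 0.1, 0.1]
width: 0.0506
```

servo_tool(
  series="1 0 0 0 0; 1 0 0 0 0; 1 0 0 0 0; 1 0 0 0 0; 1 0 0 -2 0; 1 0 0 -5 0; 1 0 0 -8 0; 1 -3 1.5 -9 0; 1 -6 3 -9 0; 1 -9 4.5 -9 0; 1 -12 6 -9 0; 1 -15 7.5 -9 0; 1 -18 9.2 -9 0; 1 -21 11 -9 0; 1 -24 13 -9 0; 1 -26 14 -9 0; 1 -27.3 14.7 -9 0; 1 -27.3 14.7 -9 0; 1 -27.3 14.7 -9 0",
)

```text
time: 9.88
tool_pos: [0.5608, 0.0125, 0.0999]
ee_rot: [-3.14, -0.001, 1.57]
wrist_force: [0.3, 0.2, -1.5]
width: 0.0313
```

```bash
python3 - <<'E'
from h import *
P=pose(); print(P[1].round(4), robot.get_obs()['width'])
p,d=snapshot("wrist"); cv2.imwrite("pics/w3.png",p[:,:,::-1])
X=cloud("wrist",d,P)
m=(np.hypot(X[...,0]-P[1][0],X[...,1]-P[1][1])<.03)&(X[...,2]>P[1][2]-.03)&(X[...,2]<P[1][2]+.06)&(abs(X[...,0]-P[1][0])<.014)
q=X[m]; zt=np.percentile(q[:,2],97); print('held',m.sum(),zt); t=q[q[:,2]>zt-.004]; print(t.min(0),t.max(0))
E
```

```text
[0.5608 0.0125 0.0999] 0.0313283293478299
held 3280 0.14115731647801655
[ 0.54677358 -0.00174359  0.13715947] [0.57469768 0.0253961  0.15984187]
```

View pics/w3.png

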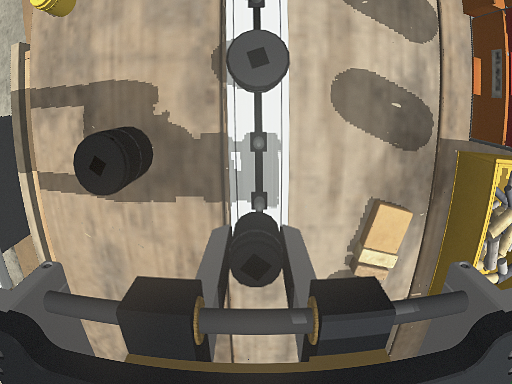

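S is held at (256,250), and its post's tip shows at (259,203). L stands on its post at (258,58), with its axis square on the strip's line.

servo_tool(
  series="1 0 0.1 2 0; 1 0 0.1 4 0; 1 0 0.1 6 0; 1 0 0.1 7 0; 1 0 0.1 7.5 0; 1 0 0.1 7.9 0; 1 0 0.1 8 0; 1 0 0.1 8 0; 1 0 0.1 8 0",
)

```text
time: 10.68
tool_pos: [0.5631, 0.0123, 0.0217]
ee_rot: [3.139, 0.0, 1.571]
wrist_force: [0.7, -1.4, -1.6]
width: 0.0314
```

servo_tool(
  series="1 0 0 0 0; 1 0 0 0 0; 0.5 0 0 0 0; 0.3 0 0 0 0; 0 0 0 0 0; -0.3 0 0 0 0; -1 0 0 0 0; -1 0 0 0 0; -1 0 0 0 0; -1 0 0 0 0; -1 0 0 -3 0; -1 0 0 -6 0; -1 0 0 -9 0; -1 0 0 -10 0; -1 0 0 -10 0; -1 0 0 -10 0",
)

```text
time: 12.02
tool_pos: [0.5622, 0.0122, 0.12]
ee_rot: [3.142, 0.0, 1.571]
wrist_force: [-0.6, 0.1, 0.2]
width: 0.0935
```

```bash
python3 sk.py 2
```

```text
top [340. 194.] 1240 z 0.0615 [ 0.455 -0.299] [0.035 0.036]
top [211. 167.] 54 z 0.0704 [0.558 0.115] [0.028 0.006]
side [309. 146.] 252 z 0.062 [ 0.454 -0.297] [0.034 0.033]
side [217. 191.] 197 z 0.0581 [0.559 0.014] [0.028 0.028]
side [188. 217.] 454 z 0.0705 [0.559 0.134] [0.044 0.041]
side [248. 219.] 552 z 0.0667 [0.43  0.059] [0.052 0.049]
```

S is seated (top at 0.058). Next is XL.

servo_tool(
  series="-1 1 -3 0 0; -1 2 -6 0 0; -1 3 -9 0 0; -1 4 -12 0 0; -1 4.6 -13 0 0; -1 4.6 -13.1 0 0; -1 4.6 -13.1 0 0; -1 4.6 -13.1 3 0; -1 4.6 -13.1 6 0; -1 4.6 -13.1 8.5 0; -1 4.6 -13.1 10.2 0; -1 4.6 -13.1 10.2 0; -1 4.6 -13.1 10.2 0; 1 4.6 -13.1 10.2 0; 1 4.6 -13.1 10.2 0; 1 4.6 -13.1 10.2 0; 1 4.6 -13.1 10.2 0; 1 4.6 -13.1 10.2 0; 1 4.6 -13.1 10.2 0; 1 4.6 -13.1 10.2 0",
)

```text
time: 13.78
tool_pos: [0.4322, 0.0582, 0.0191]
ee_rot: [3.139, 0.0, 1.571]
wrist_force: [1.6, -0.4, 0.6]
width: 0.0536
```

servo_tool(
  series="1 0 0 0 0; 1 0 0 -1 0; 1 0 0 -3 0; 1 0 0 -5 0; 1 0 0 -7 0; 1 0 0 -9 0; 1 2 1.5 -9 0; 1 4 3 -9 0; 1 6 5 -9 0; 1 8 7 -9 0; 1 10 9 -9 0; 1 12 11 -9 0; 1 14 12.5 -9 0; 1 14.3 12.9 -9 0; 1 14.3 12.9 -9 0; 1 14.3 12.9 -9 0; 1 14.3 12.9 -9 0",
)

```text
time: 15.2
tool_pos: [0.5591, 0.2002, 0.1079]
ee_rot: [-3.139, 0.001, 1.57]
wrist_force: [-0.9, 0.3, -3.7]
width: 0.0537
```

```bash
python3 - <<'E'
from h import *
P=pose(); o=robot.get_obs(); print(P[1].round(4), o['width'],o['wrist_force'],o['ee_rot'])
p,d=snapshot("side"); X=cloud("side",d)
m=(np.hypot(X[...,0]-P[1][0],X[...,1]-P[1][1])<.033)&(X[...,2]>.06)&(p.max(2)<110)&(X[...,2]<.2)
q=X[m]; print(m.sum(),q.min(0),q.max(0))
cv2.imwrite("pics/s3.png",cv2.resize(p[140:300,100:300,::-1],None,fx=3.5,fy=3.5))
E
```

```text
[0.5591 0.2002 0.1079] 0.053674836031793724 [-0.88706586  0.25677155 -3.67350812] [-3.13939089e+00  1.11322385e-03  1.57023456e+00]
613 [0.52856364 0.18298931 0.08762684] [0.58913249 0.22588566 0.19308652]
```

View pics/s3.png

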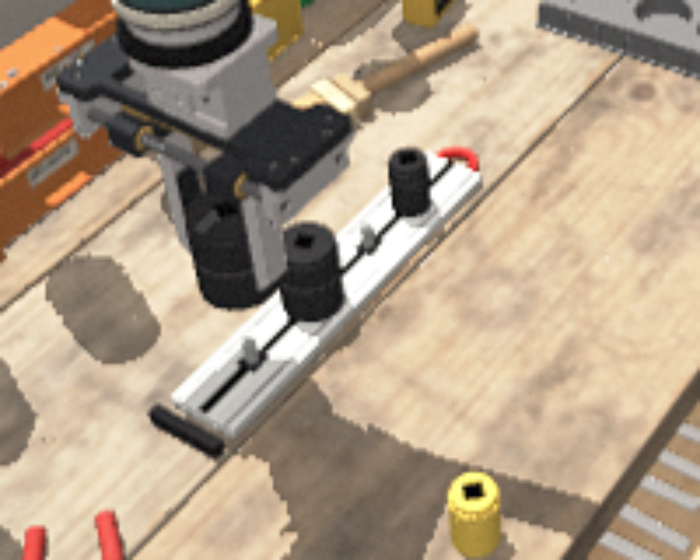

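The crop shows XL held upright at (228,250) above the far end, with its bare post at (250,350). L is seated at (310,272) and S at (408,183) by the ring.

servo_tool(
  series="1 0 0.1 2 0; 1 0 0.1 4 0; 1 0 0.1 6 0; 1 0 0.1 7 0; 1 0 0.1 7.5 0; 1 0 0.1 7.9 0; 1 0 0.1 8 0; 1 0 0.1 8 0; 1 0 0.1 8 0; 1 0 0.1 8 0; 0.3 0 0.1 8 0; 0 0 0.1 8 0; -0.3 0 0.1 8 0; -1 0 0.1 8 0; -1 0 0.1 8 0; -1 0 0.1 8 0; -1 0 0.1 8 0; -1 0 0.1 5 0; -1 0 0.1 2 0; -1 0 0.1 -1 0",
)

```text
time: 16.92
tool_pos: [0.5607, 0.201, 0.1188]
ee_rot: [-3.14, 0.001, 1.571]
wrist_force: [0.2, 1.3, 0.4]
width: 0.094
```

servo_tool(
  series="-1 -4 -1 -2 0; -1 -8 -2 -2 0; -1 -12 -3 -2 0; -1 -16 -4 -2 0; -1 -20 -5 -2 0; -1 -24 -6 -2 0; -1 -28 -7 -2 0; -1 -32 -8 -2 0; -1 -36 -9 -2 0; -1 -40 -10 -2 0; -1 -44 -10.5 -2 0; -1 -48 -10.5 -2 0; -1 -50 -10.5 -2 0; -1 -50 -10.5 -2 0; -1 -50 -10.5 -2 0; -1 -50 -10.5 -2 0",
)

```text
time: 18.25
tool_pos: [0.4563, -0.2979, 0.1384]
ee_rot: [-3.142, -0.001, 1.571]
wrist_force: [-0.1, 0.3, 0.3]
width: 0.0941
```

```bash
python3 sk.py 3; python3 - <<'E'
from h import *
P=pose(); o=robot.get_obs(); print(P[1].round(4), o['width'],o['ee_rot'])
p,d=snapshot("wrist"); cv2.imwrite("pics/w4.png",p[:,:,::-1]); X=cloud("wrist",d,P)
m=(X[...,2]>.05)&(X[...,2]<.07)&(np.hypot(X[...,0]-.4555,X[...,1]+.299)<.04)
q=X[m]; print(q.min(0),q.max(0),(q.min(0)+q.max(0))/2)
E
```

```text
top [185. 165.] 296 z 0.0784 [0.56  0.199] [0.05  0.048]
top [332. 189.] 259 z 0.048 [ 0.464 -0.288] [0.019 0.015]
top [206. 165.] 205 z 0.072 [0.561 0.132] [0.042 0.04 ]
top [244. 166.] 92 z 0.0601 [0.56  0.012] [0.028 0.028]
side [303. 151.] 609 z 0.0609 [ 0.453 -0.297] [0.035 0.035]
side [217. 192.] 191 z 0.0581 [0.559 0.013] [0.027 0.026]
side [177. 227.] 1142 z 0.0763 [0.559 0.17 ] [0.049 0.112]
[ 0.4565 -0.2974  0.1387] 0.09395901387215735 [ 3.14137411e+00 -2.47338713e-04  1.57256209e+00]
[ 0.43887348 -0.3214842   0.05014637] [ 0.4771426  -0.28409399  0.06356381] [ 0.45800804 -0.30278909  0.05685509]
```

View pics/w4.png

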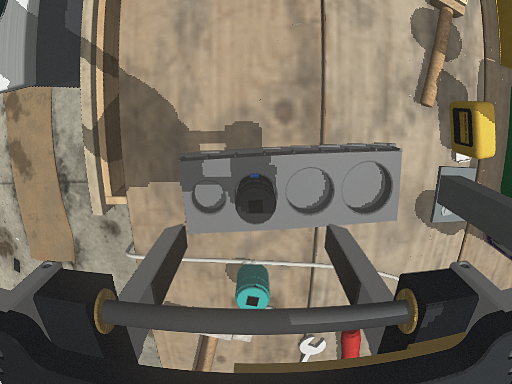

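M stands at (256,195) in the second cutout, with a blue tab showing at (254,175). The fingers will straddle it along x, clear of the tabs. The turquoise decoy is at (253,285), out of the fingers' way.

servo_tool(
  series="-1 -0.2 0 3 -0.06; -1 -0.2 0 6 -0.06; -1 -0.2 0 8.5 -0.06; -1 -0.2 0 10 -0.06; -1 -0.2 0 10.9 -0.06; -1 -0.2 0 10.9 -0.06; -1 -0.2 0 10.9 -0.06; 0 -0.2 0 10.9 -0.06; 1 -0.2 0 10.9 -0.06; 1 -0.2 0 10.9 -0.06; 1 -0.2 0 10.9 -0.06; 1 -0.2 0 10.9 -0.06; 1 -0.2 0 10.9 -0.06; 1 -0.2 0 10.9 -0.06; 1 -0.2 0 10.9 -0.06; 1 -0.2 0 10.9 -0.06; 1 -0.2 0 10.9 -0.06",
)

```text
time: 19.82
tool_pos: [0.4562, -0.3008, 0.0294]
ee_rot: [-3.142, 0.0, 1.631]
wrist_force: [-0.6, 0.2, -1.3]
width: 0.0383
```

Gripped at 38.3 mm. Now a slow straight pull.

servo_tool(
  series="1 0 0 -0.2 0; 1 0 0 -0.4 0; 1 0 0 -0.7 0; 1 0 0 -1 0; 1 0 0 -1.3 0; 1 0 0 -1.6 0; 1 0 0 -2 0; 1 0 0 -2.5 0; 1 0 0 -3 0; 1 0 0 -4 0; 1 0 0 -5 0; 1 0 0 -6 0; 1 0 0 -7 0; 1 0 0 -8 0; 1 0 0 -8 0.06; 1 0 0 -8 0.06; 1 0 0 -8 0.06",
)

```text
time: 21.23
tool_pos: [0.4563, -0.3008, 0.11]
ee_rot: [3.141, 0.0, 1.572]
wrist_force: [-0.2, 0.4, -1.4]
width: 0.0385
```

```bash
python3 - <<'E'
from h import *
P=pose(); o=robot.get_obs(); print(P[1].round(4), o['width'],o['wrist_force'],o['ee_rot'])
p,d=snapshot("side"); X=cloud("side",d)
m=(np.hypot(X[...,0]-P[1][0],X[...,1]-P[1][1])<.03)&(X[...,2]>.035)&(p.max(2)<90)&(X[...,2]<.2)
q=X[m]; print(m.sum(),q.min(0),q.max(0))
cv2.imwrite("pics/s4.png",cv2.resize(p[60:210,220:400,::-1],None,fx=4,fy=4))
E
```

```text
[ 0.4563 -0.3008  0.11  ] 0.038480224006108905 [-0.19082973  0.425545   -1.41093889] [3.14125127e+00 3.28601136e-04 1.57212501e+00]
291 [ 0.4359105  -0.31566877  0.08904288] [ 0.47718502 -0.27896985  0.19572546]
```

View pics/s4.png

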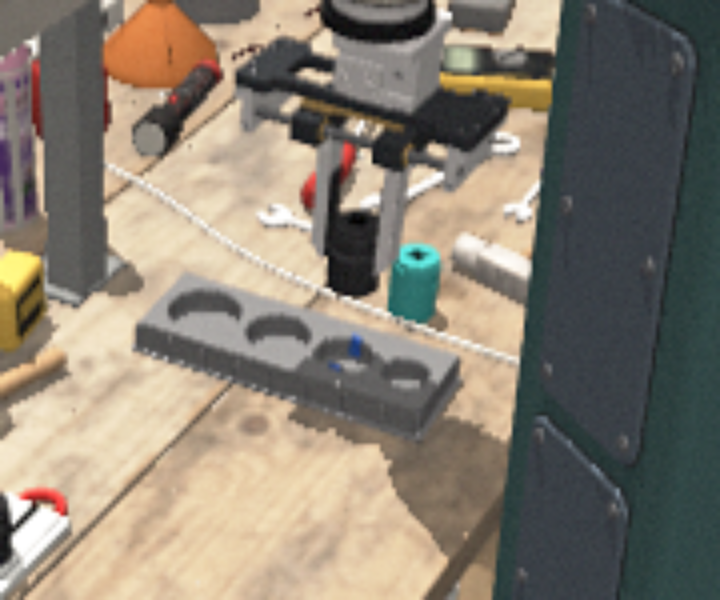

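M is free and upright in the fingers at (352,255), with its foot at about 0.089 as expected. The insert and the decoy haven't moved.

servo_tool(
  series="1 2 0.6 0 0; 1 5 1.5 0 0; 1 8 2.4 0 0; 1 11 3.3 0 0; 1 14 4.2 0 0; 1 17 5.1 0 0; 1 20 6 0 0; 1 23 7 0 0; 1 26 8 0 0; 1 29 9 0 0; 1 32 10 0 0; 1 34 10.5 0 0; 1 36 10.5 0 0; 1 36.6 10.5 0 0; 1 36.6 10.5 0 0; 1 36.6 10.5 0 0; 1 36.6 10.5 0 0",
)

```text
time: 22.7
tool_pos: [0.5611, 0.064, 0.1093]
ee_rot: [-3.141, 0.001, 1.57]
wrist_force: [0.3, 0.5, -1.4]
width: 0.0383
```

```bash
python3 - <<'E'
from h import *
P=pose(); o=robot.get_obs(); print(P[1].round(4), o['width'],o['wrist_force'],o['ee_rot'])
p,d=snapshot("side"); X=cloud("side",d)
m=(np.hypot(X[...,0]-P[1][0],X[...,1]-P[1][1])<.03)&(X[...,2]>.08)&(p.max(2)<90)&(X[...,2]<.13)
q=X[m]; print(m.sum(),q.min(0),q.max(0))
cv2.imwrite("pics/s5.png",cv2.resize(p[110:260,130:310,::-1],None,fx=4,fy=4))
E
```

```text
[0.5611 0.064  0.1093] 0.038289769391649214 [ 0.28421651  0.5280217  -1.44006352] [-3.14119570e+00  8.40009867e-04  1.56988648e+00]
162 [0.53991695 0.05417925 0.08813885] [0.58165628 0.08299064 0.12947173]
```

View pics/s5.png

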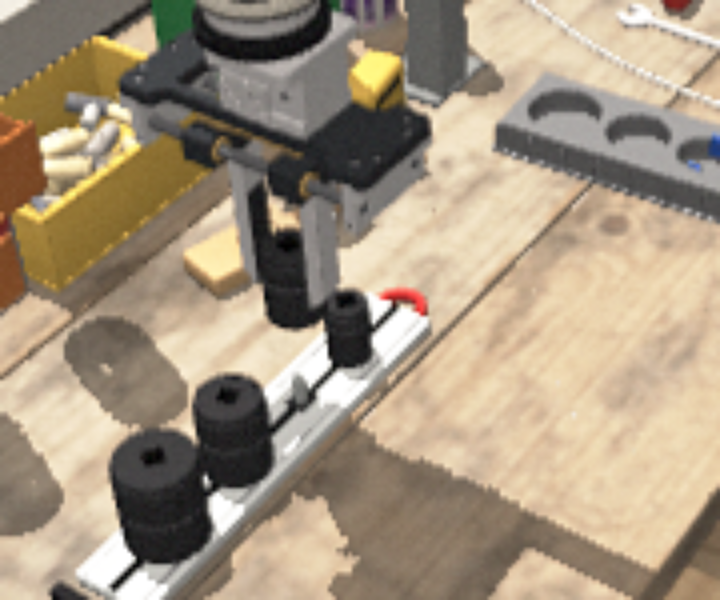

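M is at (290,290), above its bare post at (303,390). XL (160,495), L (233,430) and S (347,330) are all seated. I'll lower it now, shifting y by +1 mm.

servo_tool(
  series="1 0.1 0 2 0; 1 0.1 0 4 0; 1 0.1 0 6 0; 1 0.1 0 7 0; 1 0.1 0 7.5 0; 1 0.1 0 7.8 0; 1 0.1 0 7.8 0; 1 0.1 0 7.8 0; 1 0.1 0 7.8 0; 1 0.1 0 7.8 0",
)

```text
time: 23.58
tool_pos: [0.5621, 0.0662, 0.0324]
ee_rot: [3.139, 0.0, 1.571]
wrist_force: [0.2, -0.2, -2.3]
width: 0.0382
```

servo_tool(
  series="1 0 0 0.05 0; 1 0 0 0.05 0; 0.3 0 0 0.05 0; 0 0 0 0.05 0; -0.3 0 0 0.05 0; -1 0 0 0.05 0; -1 0 0 0.05 0; -1 0 0 0.05 0; -1 0 0 0.05 0; -1 0 0 -3 0; -1 0 0 -6 0; -1 0 0 -9 0; -1 0 0 -12 0; -1 0 0 -12 0; -1 -4 -3 -12 0; -1 -8 -6 -12 0; -1 -12 -9 -12 0; -1 -16 -12 -12 0; -1 -20 -15 -12 0; -1 -20 -15 -12 0",
)

```text
time: 25.25
tool_pos: [0.4096, -0.1347, 0.1507]
ee_rot: [-3.141, 0.0, 1.572]
wrist_force: [0.8, -0.1, 0.1]
width: 0.094
```

```bash
python3 sk.py 4; python3 -c "
import cv2
a=cv2.imread('pics/side_4.png')[130:260,130:270];b=cv2.imread('pics/top_4.png')[140:190,150:290]
cv2.imwrite('pics/fin.png',cv2.vconcat([cv2.resize(a,(420,390)),cv2.resize(b,(420,150))]))
from bench import robot;o=robot.get_obs();print(o['time'],o['tool_pos'],o['wrist_force'])"
```

```text
top [185. 165.] 296 z 0.0782 [0.56 0.2 ] [0.051 0.046]
top [206. 165.] 205 z 0.0718 [0.561 0.133] [0.042 0.041]
top [227. 166.] 139 z 0.0662 [0.56  0.065] [0.036 0.034]
top [244. 166.] 92 z 0.0608 [0.56  0.012] [0.026 0.028]
side [209. 198.] 508 z 0.0638 [0.559 0.044] [0.035 0.083]
side [177. 227.] 1136 z 0.0762 [0.559 0.17 ] [0.05  0.114]
25.35 [ 0.40818016 -0.13776761  0.15089762] [-0.20379402  0.94712772 -0.07250398]
```

View pics/fin.png

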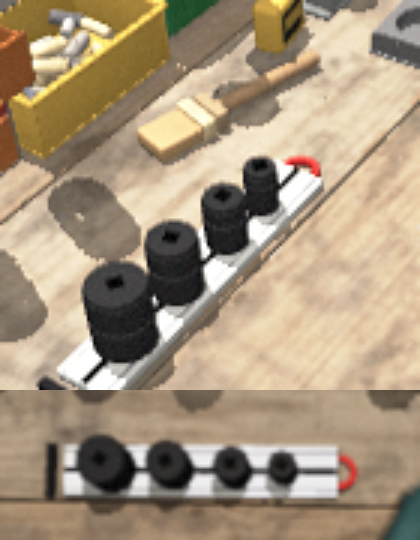

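The four sockets stand upright in order: S by the red ring at (262,185), then M, L and XL. Their top heights match seated values (0.058 in the earlier side view, then 0.064, 0.071 and 0.076). The robot is clear of everything.

```bash
python3 -c "
from bench import robot
print(robot.close_job())"
```

```text
the job is handed in; nothing more can be done
None
```

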